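# Batch the track nuts through the sorting tray's sprung gate

### The arm

A 7-joint arm with a two-finger parallel gripper is mounted at the origin on the work surface. World frame = base frame: x ahead of the robot, y to its left, z up, the work surface at z = 0. Lengths are in m, angles in rad, forces in N, time in s.
With the tool pointing down it reaches from about 0.4 to 0.9 m from the base axis. Payload 5.6 kg.
Tool frame: the origin (TCP) lies midway between the tips of the shut fingers; the grasp point (between the pads) lies 19 mm behind it; z points along the fingers, y is the direction in which the jaws open and shut (so a half turn about z gives the same grasp; the last joint's range is limited). The gripper opens to 92 mm and grips with 3 to 60 N. Pads are 20 mm wide; open, the fingers measure 128 mm over their backs; the gripper's body (75 mm by 189 mm) begins 69 mm behind the grasp point.
Start: joints at [-1.317, 0.468, -0.012, 1.603, 0.006, 1.071, -0.056], TCP at [0.19, 0.622, 0.215] pointing down, gripper open.
Joint ranges: [-2.53, 2.53], [-0.31, 2.02], [-1.57, 1.55], [0.28, 2.44], [-1.29, 4.43], [0.15, 1.84], [-2.92, 2.92]. Speed limits (rad/s): [2.57, 2.57, 3.14, 3.14, 3.14, 3.14, 3.14].

### API

Orientations are given as a unit quaternion [w, x, y, z].
In Python, from cell import manip, read_camera, camera_params, nets gives the robot as it stands. The module is installed in compiled form; this text tells all that it offers.
- The arm moves only by the tool drive_tool, never from a script. Its argument "rows" is a list of rows, each a list of 5 numbers: the gripper's target within -1 to 1 (fully open at 1, half-way at 0, shut at -1), then the shift along the tool's x, y, z in mm, then the turn about the tool's z in rad. In form: [[hand, x, y, z, spin], ...]. A call has 1 to 20 rows; each row shifts and turns the commanded pose from where the row before left it, along the tool's axes as they then stand; what a row does not reach is not made up. A row lasts 1/12 s, in which the tool goes at most 41.7 mm and 7.16 degrees, less where a joint would pass 70% of its speed; a pose out of reach is approached as far as the arm can. A call is refused whole if a number of a shift passes 41.7 or a number of a turn 0.125, either way. A call with a gripper value outside its range is refused whole. The fingers move at their own pace and stop on an object; the grip force is fixed at half the most. Time passes only in rows, so rows that do not move let the fingers close. It gives the time, the measured TCP pose, the force and the opening at its end, in the units of the state.
- manip.get_obs(): the state, without advancing time (a new reading comes with each control period).
- read_camera(name): name is "scene" or "top" or "wrist"; returns the picture (384x512x3 uint8, blue, green, red); there is no depth.
- camera_params(name): a dict with "fx", "fy", "cx", "cy" (pixels), "world_from_camera" (4x4, takes a point from camera to world coordinates); the wrist camera has in their place "mount" (4x4, takes a point from camera to tool coordinates, whose origin is the TCP and whose axes are the flange's). Camera axes: x right, y down, z forward; pixel columns grow to the right and rows downward; lengths in m; the calibration is good to about 2 mm. A picture is of the moment at which its call begins: read the wrist's pose just before it. camera_params takes no time and is no camera call.
- manip.sign_off(): hands the job in, once; it reports no verdict.
Trained networks look in the newest picture that a camera, given by its name, has taken for a name from the list of things; names that differ only in an ending like _2 or _b are one class to them, and where a whole thing is asked for, a point or a joint stands for the part that bears it (a point fixed in the world has none). Each returns a list of dicts, best first, with "p" (0 to 1); they miss things now and then, are a little off and sometimes report something else, mostly with a low value. They report only what shows in the picture. A call takes as long as a camera call. They do not tell look-alikes from the thing itself.
- nets.search_frame(label, camera): "at" ([column, row] in pixels, amid what is visible of it).
The state is a dict: "clock": time; "joint_positions": joint angles; "qd": joint speeds; "tau": joint torques, N m; "position": TCP position; "ee_rot": TCP orientation; "wrist_force": force on the tool from outside, world axes, zero at the start; "wrist_torque": the same for the moment, N m; "finger_gap": finger opening in m.
Only numpy, scipy, OpenCV 4.12 (cv2) and the standard library are available. Lean on these libraries where they do the work, as an engineer would, in place of code of your own. Each camera call takes 0.05 s, during which the arm holds its last target.

### The job

Using the yellow pusher, sweep all five nuts along the green sorting tray into the discharge well at its end while the gate stays shut, without touching the nuts with the gripper, and then stand the pusher back down upright on the tray's deck. Then pull the red gate bar out until it lines up with the red marks on the rails, so that every nut drops through into the blue bin, and finish still holding the bar there against its spring: do not let go, because more nuts will follow. Leave the two pins and the bushing that stand beside the tray where they are.

Things in the scene. Friction and masses are not known exactly. Their poses are not given: they have to be found in the camera images.
- tray: Green sorting tray, fixed. Origin on the bench under the trough's middle; x across, y along it to its closed end, z up. Trough inside 150 mm wide (x +-75), 360 long (y +-180), wall tops 140 to 144 mm above the bench. Flat aluminium deck 110 mm above the bench, y -90 to 180; the discharge well and gate are at the -y end. Legs and spring barrels outside the walls reach x +-110 mm.
- lip (a point): Middle of the deck's edge at the well, marked by a yellow stripe, on the deck's surface (tray frame x 0, y -90, z 110 mm). From here to the end wall at y = -180 mm, over the full 150 mm width, is the open discharge well, 46 mm deep down to the gate's blade. Axes as the tray's.
- pusher_grip (a point): Yellow pusher, loose, 0.32 kg, standing on the bench off the tray's closed end: body 130 mm wide (its x), 30 deep (its y), 45 high, both faces alike, rubber edges, with an upright wooden grip on top, 30 mm (x) by 28 mm (y), from 54 to 120 mm above the underside. This point is on the grip's axis, 90 mm above the underside.
- pusher: The same pusher's body; origin at the centre of its underside, axes as for its grip point.
- gate (a joint): Travel of the spring-return slide gate under the well (m): 0 shut, as at the start; grows as the bar is pulled out along the tray's -y; 0.090 with the bar in line with the red marks; end stop 0.125. The spring pulls it shut with 4 N at 0, 11 N at the mark. At the mark the blade's opening lies right under the well; short of it or past it the well is partly closed.
- gate_bar (a point): Middle of the gate's red pull bar: 12 x 12 mm in section, 100 mm long along the tray's x, on two legs at its ends (76 mm clear between them). It is 107 mm above the bench, 37 mm clear over the tongue below it, 68 mm out from the tray's end wall when shut (tray frame x 0, y -252 mm), and moves with the gate.
- mark (a point): Fixed point where the bar's middle is when the bar lines up with the red marks, 16 mm long, on the two rails (tray frame x 0, y -342, z 107 mm). The rails, at tray x +-93 mm, tops 64 mm above the bench, run out to y = -370 mm.
- bin_in (a point): Middle of the inner floor of the blue bin that sits under the well, 5 mm above the bench; the bin is 150 mm (x) by 112 mm (y) inside, 46 mm high at the rim. Axes as the tray's.
- nut0_c (a point): Centre of hexagon nut 0: loose steel, rusty or dark, 32 mm across flats, 20 mm high, about 80 g, lying flat on the deck.
- nut1_c (a point): Centre of hexagon nut 1: loose steel, rusty or dark, 32 mm across flats, 20 mm high, about 80 g, lying flat on the deck.
- nut2_c (a point): Centre of hexagon nut 2: loose steel, rusty or dark, 32 mm across flats, 20 mm high, about 80 g, lying flat on the deck.
- nut3_c (a point): Centre of hexagon nut 3: loose steel, rusty or dark, 32 mm across flats, 20 mm high, about 80 g, lying flat on the deck.
- nut4_c (a point): Centre of hexagon nut 4: loose steel, rusty or dark, 32 mm across flats, 20 mm high, about 80 g, lying flat on the deck.
- pin_tall: bystander: dark steel pin standing upright, 42 mm diameter, 120 mm high, beside the gate rails; origin at its foot
- pin_short: bystander: rusty pin standing upright, 50 mm diameter, 85 mm high, beside the gate rails on the robot's side; origin at its foot
- bush_a: bystander: dark steel bushing standing upright, 72 mm diameter, 60 mm high, on the far side of the tray; origin at its foot
Not all that is in view belongs to the job. What is shaped like the part that bears nut1_c but orange or turquoise is not meant.

How it is judged:
On the way, in this order (a step that is already met when the one before it is completed fails the run):
1. all five nuts lie in the discharge well, with the gate shut (z of nut0_c in the frame of tray between 0.06 and 0.108 m and y of each of nut0_c, nut1_c, nut2_c, nut3_c, nut4_c in the frame of tray below -0.085 m and z of nut1_c in the frame of tray between 0.06 and 0.108 m and z of nut2_c in the frame of tray between 0.06 and 0.108 m and z of nut3_c in the frame of tray between 0.06 and 0.108 m and z of nut4_c in the frame of tray between 0.06 and 0.108 m and value of joint gate below 0.012 m), for 0.2 s.
2. the pusher stands upright on the tray's deck, released, with the gate still shut (z of pusher_grip in the frame of tray between 0.19 and 0.21 m and y of pusher_grip in the frame of tray between -0.1 and 0.18 m and x of pusher_grip in the frame of tray between -0.07 and 0.07 m and angle between pusher_grip's own z axis and vertical below 0.1 rad and contact force between each of the arm, the fingers and pusher below 0.2 N and value of joint gate below 0.012 m), for 0.2 s.
At the end, for the whole second after the job is handed in: The gate is held still by the fingers (more than 4 N on it) within 8 mm of the mark (joint 0.082 to 0.098), nothing else propping it; all five nuts are inside the blue bin; the pusher stands upright (within 0.1 rad) on the tray's deck, untouched (x of nut0_c in the frame of bin_in between -0.078 and 0.078 m and y of nut0_c in the frame of bin_in between -0.059 and 0.059 m and z of each of nut0_c, nut1_c, nut2_c, nut3_c, nut4_c in the frame of bin_in below 0.045 m and x of nut1_c in the frame of bin_in between -0.078 and 0.078 m and y of nut1_c in the frame of bin_in between -0.059 and 0.059 m and x of nut2_c in the frame of bin_in between -0.078 and 0.078 m and y of nut2_c in the frame of bin_in between -0.059 and 0.059 m and x of nut3_c in the frame of bin_in between -0.078 and 0.078 m and y of nut3_c in the frame of bin_in between -0.059 and 0.059 m and x of nut4_c in the frame of bin_in between -0.078 and 0.078 m and y of nut4_c in the frame of bin_in between -0.059 and 0.059 m and z of pusher_grip in the frame of tray between 0.19 and 0.21 m and y of pusher_grip in the frame of tray between -0.1 and 0.18 m and x of pusher_grip in the frame of tray between -0.07 and 0.07 m and angle between pusher_grip's own z axis and vertical below 0.1 rad and contact force between each of the arm, the fingers and pusher below 0.2 N and value of joint gate between 0.082 and 0.098 m and contact force between the fingers and gate above 4 N and contact force between pusher and gate below 0.2 N and velocity of joint gate between -0.01 and 0.01 m/s); the arm keeps its last pose, push and grip.
It fails at once if the gripper or arm touches a nut (contact force between any of the fingers, the arm and nut0 above 0.5 N or contact force between any of the fingers, the arm and nut1 above 0.5 N or contact force between any of the fingers, the arm and nut2 above 0.5 N or contact force between any of the fingers, the arm and nut3 above 0.5 N or contact force between any of the fingers, the arm and nut4 above 0.5 N).
It fails at once if a pin or the bushing beside the tray is moved by more than 20 mm or tipped (distance of any of pin_tall, pin_short, bush_a from where it was at the start of the episode above 0.02 m or angle between any of pin_tall, pin_short, bush_a's own z axis and vertical above 0.2 rad).
It also fails if it takes over 64 s, if anything falls off the work surface, if the arm or the gripper's body presses on something with over 40 N, if the wrist force passes 120 N, or if a joint passes its speed limit or range.

## Working session

There is one attempt and no reset: what is moved stays moved. The work goes in short steps, Python scripts to look and compute and a tool call to move; the robot and the scene stay as the last step left them, time stands still between calls to the robot, and variables do not carry over. Pictures are saved under pics/ and viewed, and the job is handed in when it is done.

Besides the shell and the picture viewer there is one more tool, called after "Call:" by a JSON object that holds its "api" and its "payload". drive_tool: Moves the arm, as the interface text tells. Its arguments: {"type":"object","properties":{"rows":{"type":"array","items":{"type":"array","items":{"type":"number"}}}},"required":["rows"]}

```bash
mkdir -p pics
python3 - <<'E'
from cell import manip, read_camera, camera_params, nets
import cv2, numpy as np
np.set_printoptions(precision=4,suppress=True)
for c in ["scene","top","wrist"]:
    im=read_camera(c); cv2.imwrite(f"pics/{c}0.png",im)
    p=camera_params(c); print(c,{k:(np.array(v) if not np.isscalar(v) else v) for k,v in p.items()})
    for l in ["tray","pusher","gate","nut0_c","pin_tall","pin_short","bush_a"]:
        try: print(l,[(np.round(d["at"],1).tolist(),round(d["p"],2)) for d in nets.search_frame(l,c)])
        except Exception as e: print(l,e)
print(manip.get_obs())
E
```

```text
scene {'fx': 348.5148665393937, 'fy': 348.5148665393937, 'cx': 256.3594431618965, 'cy': 187.09115676255226, 'world_from_camera': array([[ 0.4691,  0.7291, -0.4983,  1.0072],
       [ 0.883 , -0.3796,  0.276 , -0.1984],
       [ 0.012 , -0.5695, -0.8219,  0.8313],
       [ 0.    ,  0.    ,  0.    ,  1.    ]])}
tray [([218.8, 191.9], 0.78)]
pusher [([344.3, 149.4], 0.88), ([261.6, 150.1], 0.46), ([215.6, 191.6], 0.4)]
gate [([174.8, 214.8], 0.93)]
nut0_c [([216.5, 167.2], 0.7), ([115.4, 199.0], 0.62)]
pin_tall []
pin_short [([115.8, 196.5], 0.81), ([214.8, 188.6], 0.25)]
bush_a [([278.9, 234.3], 0.93), ([252.8, 173.6], 0.65)]
top {'fx': 384.95885577068526, 'fy': 384.95885577068526, 'cx': 254.73976420242596, 'cy': 183.91222010891298, 'world_from_camera': array([[ 0.008 , -0.9967,  0.0806,  0.4745],
       [-0.9995, -0.0103, -0.029 ,  0.0655],
       [ 0.0298, -0.0803, -0.9963,  1.2186],
       [ 0.    ,  0.    ,  0.    ,  1.    ]])}
tray [([271.2, 203.3], 0.76)]
pusher [([144.8, 201.3], 0.71)]
gate [([310.3, 198.9], 0.79), ([223.8, 218.3], 0.21)]
nut0_c []
pin_tall [([327.8, 154.9], 0.5
[... 274 characters left out ...]
0.0009,  0.0004, -0.0002],
       [-0.0002, -0.244 ,  0.9698, -0.17  ],
       [ 0.    ,  0.    ,  0.    ,  1.    ]])}
tray []
pusher []
gate []
nut0_c []
pin_tall []
pin_short []
bush_a []
{'clock': 1.2, 'joint_positions': array([-1.317 ,  0.4675, -0.0116,  1.6027,  0.006 ,  1.0714, -0.0563]), 'qd': array([-0.0007,  0.0008, -0.0003,  0.0008, -0.0003, -0.0002,  0.    ]), 'tau': array([ -0.0001, -52.0424,  -0.0126, -24.4045,  -0.0566,   0.0114,
         0.    ]), 'position': array([0.1901, 0.6216, 0.2146]), 'ee_rot': array([0.    , 0.1479, 0.989 , 0.    ]), 'wrist_force': array([ 0.1142, -0.6578,  0.5177]), 'wrist_torque': array([-0.0238, -0.0113, -0.0381]), 'finger_gap': 0.09184287530956937}
```

View pics/scene0.png

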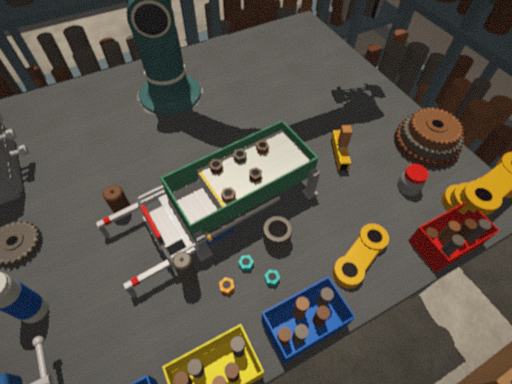

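View pics/top0.png

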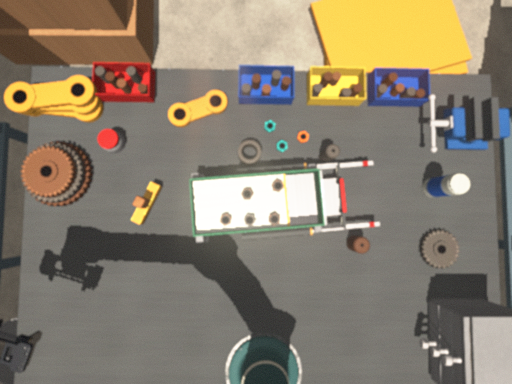

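View pics/wrist0.png

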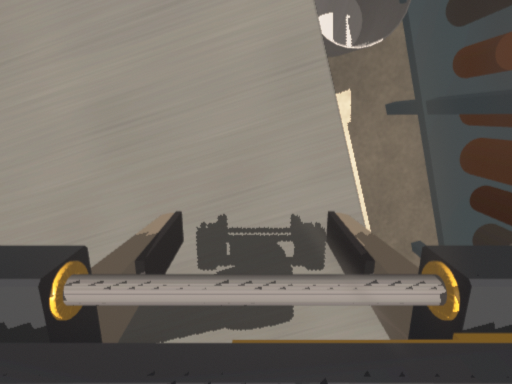

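```bash
cd pics; python3 -c "
import cv2
a=cv2.imread('top0.png')[120:280,90:400]; cv2.imwrite('top0z.png',cv2.resize(a,None,fx=2.5,fy=2.5,interpolation=cv2.INTER_CUBIC))
a=cv2.imread('scene0.png')[100:280,90:390]; cv2.imwrite('scene0z.png',cv2.resize(a,None,fx=2.6,fy=2.6,interpolation=cv2.INTER_CUBIC))
"
```

```text
(no output)
```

View pics/top0z.png

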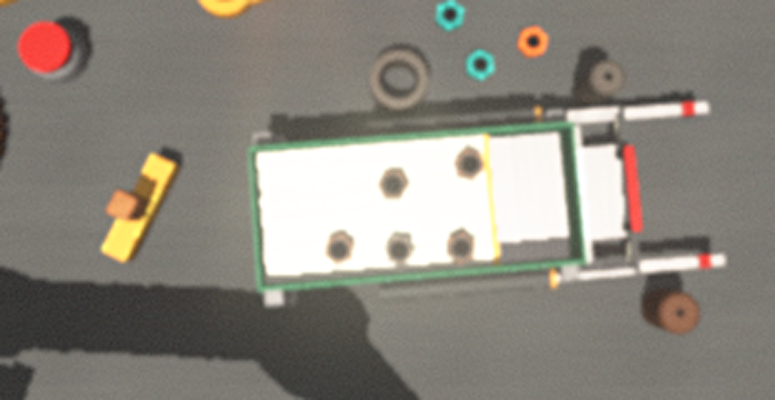

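View pics/scene0z.png

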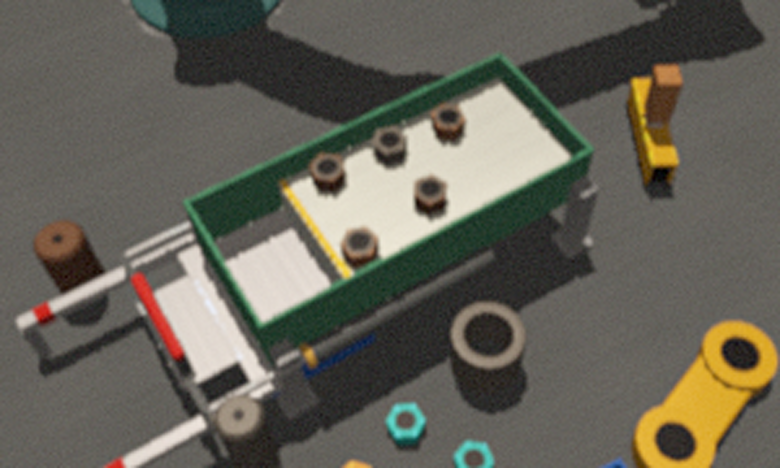

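```bash
cat > h.py <<'E'
import numpy as np
from cell import camera_params
from scipy.optimize import least_squares
CP={c:camera_params(c) for c in("scene","top")}
def proj(c,P):
    p=CP[c];T=np.linalg.inv(np.array(p["world_from_camera"]))
    q=T[:3,:3]@P+T[:3,3]; return np.array([p["fx"]*q[0]/q[2]+p["cx"],p["fy"]*q[1]/q[2]+p["cy"]])
def ray(c,px,z):
    p=CP[c];T=np.array(p["world_from_camera"])
    d=T[:3,:3]@np.array([(px[0]-p["cx"])/p["fx"],(px[1]-p["cy"])/p["fy"],1]);o=T[:3,3]
    return o+d*(z-o[2])/d[2]
def xf(s,l): c,n=np.cos(s[2]),np.sin(s[2]); return np.array([s[0]+c*l[0]-n*l[1],s[1]+n*l[0]+c*l[1],l[2]])
def fit(obs,s0):
    f=lambda s:np.concatenate([proj(c,xf(s,np.array(l)))-px for c,px,l in obs])
    r=least_squares(f,s0,loss="soft_l1"); return r.x,r.fun.reshape(-1,2)
tz=lambda u,v:np.array([90+u/2.5-.3,120+v/2.5-.3])
sz=lambda u,v:np.array([90+u/2.6-.3,100+v/2.6-.3])
E
python3 - <<'E'
from h import *
np.set_printoptions(precision=4,suppress=True)
m=1e-3
obs=[("top",tz(630,146),(.05,-.252,.113)),("top",tz(636,231),(-.05,-.252,.113)),
("top",tz(689,108),(.093,-.342,.064)),("top",tz(705,261),(-.093,-.342,.064)),
("top",tz(487,136),(.075,-.09,.11)),("top",tz(496,258),(-.075,-.09,.11)),
("scene",sz(42,312),(-.093,-.342,.064)),("scene",sz(115,465),(.093,-.342,.064)),
("scene",sz(137,277),(-.05,-.252,.113)),("scene",sz(180,355),(.05,-.252,.113)),
("scene",sz(285,182),(-.075,-.09,.11)),("scene",sz(350,278),(.075,-.09,.11))]
s,r=fit(obs,[.45,.05,0]); print("tray",s);print(r)
from cell import manip
for n,(u,v) in enumerate([(393,184),(469,163),(340,245),(399,247),(460,245)]):
    w=ray("top",tz(u,v),.13);d=w[:2]-s[:2];c,k=np.cos(s[2]),np.sin(s[2]);print("nut",w,c*d[0]+k*d[1],-k*d[0]+c*d[1])
for g in [(153,153),(178,165),(128,262),(102,248)]: print(ray("top",tz(*g),.045))
print("griptop",ray("top",tz(122,204),.12),ray("scene",sz(667,75),.12))
for g,z in [((605,78),.12),((675,312),.085)]: print(ray("top",tz(*g),z))
E
python3 -c "
import cv2
a=cv2.imread('pics/top0.png')[170:235,115:180]; cv2.imwrite('pics/pt.png',cv2.resize(a,None,fx=8,fy=8,interpolation=cv2.INTER_CUBIC))
a=cv2.imread('pics/scene0.png')[115:180,310:375]; cv2.imwrite('pics/ps.png',cv2.resize(a,None,fx=8,fy=8,interpolation=cv2.INTER_CUBIC))"
```

```text
tray [0.5155 0.0292 0.0833]
[[-0.5537 -0.9853]
 [ 0.2589 -0.585 ]
 [-0.3562 -0.3342]
 [-0.7344 -0.4173]
 [ 0.4287 -1.4136]
 [ 1.0747  1.5609]
 [ 0.3206 -1.6903]
 [ 0.0208  0.2292]
 [-0.7602 -2.5784]
 [-0.4128 -1.1163]
 [-2.2966 -0.5534]
 [ 1.4671  4.4229]]
nut [0.5356 0.0558 0.13  ] 0.022249332106156802 0.024800023808814138
nut [ 0.5604 -0.0304  0.13  ] 0.0397327875680363 -0.06312491078417524
nut [0.4664 0.1147 0.13  ] -0.041875033795923736 0.08929989024754073
nut [0.4646 0.0484 0.13  ] -0.04912263939952308 0.02329298535313501
nut [ 0.4674 -0.0205  0.13  ] -0.052082247756739176 -0.04554347489488157
[0.5753 0.3469 0.045 ]
[0.561  0.3163 0.045 ]
[0.4434 0.3729 0.045 ]
[0.4599 0.4044 0.045 ]
griptop [0.5106 0.362  0.12  ] [0.5156 0.3597 0.12  ]
[ 0.6618 -0.1891  0.12  ]
[ 0.3906 -0.2779  0.085 ]
```

View pics/pt.png

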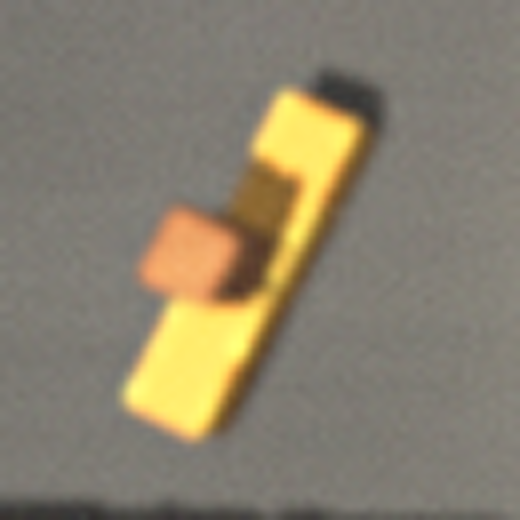

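View pics/ps.png

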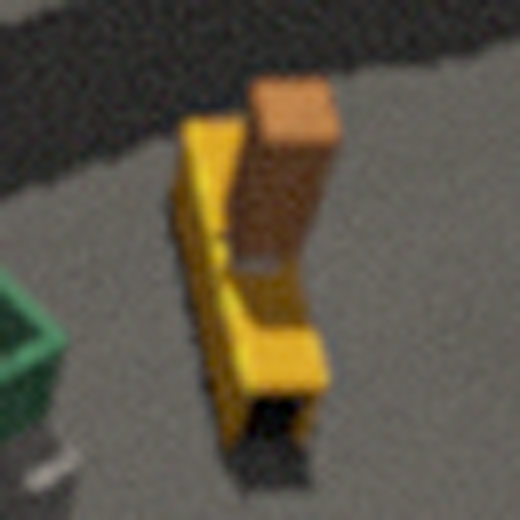

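Run:
```python
from h import *
np.set_printoptions(precision=4,suppress=True)
obs=[("top",tz(630,146),(.05,-.252,.113)),("top",tz(636,231),(-.05,-.252,.113)),
("top",tz(689,108),(.093,-.342,.064)),("top",tz(705,261),(-.093,-.342,.064)),
("top",tz(491,197),(0,-.09,.11)),
("scene",sz(42,312),(-.093,-.342,.064)),("scene",sz(115,465),(.093,-.342,.064)),
("scene",sz(137,277),(-.05,-.252,.113)),("scene",sz(180,355),(.05,-.252,.113))]
s,r=fit(obs,[.45,.05,0]); print("tray",s);print(r)
for c in("top","scene"):
  for l in [(.075,.18,.14),(-.075,.18,.14),(.075,-.18,.14),(-.075,-.18,.14)]:
    q=proj(c,xf(s,l)); print(c,l,(q-[90,120])*2.5 if c=="top" else (q-[90,100])*2.6)
T=lambda u,v:np.array([115+u/8-.44,170+v/8-.44]); S=lambda u,v:np.array([310+u/8-.44,115+v/8-.44])
# pusher x axis toward +world x
o=[("top",T(280,88),(.065,.015,.045)),("top",T(367,122),(.065,-.015,.045)),("top",T(125,398),(-.065,.015,.045)),("top",T(205,440),(-.065,-.015,.045)),
("top",T(190,253),(0,0,.12)),("scene",S(295,108),(0,0,.12)),("scene",S(183,122),(-.065,-.015,.045)),("scene",S(245,390),(.065,-.015,.045)),("scene",S(327,385),(.065,.015,.045))]
p,r=fit(o,[.51,.36,-.4]); print("pusher",p);print(r)
```

```text
tray [0.5155 0.0289 0.0846]
[[-0.4705 -1.074 ]
 [ 0.3881 -0.6787]
 [-0.2998 -0.4558]
 [-0.5966 -0.5487]
 [ 1.0547 -0.0795]
 [ 0.1909 -1.4994]
 [-0.008   0.4086]
 [-0.8784 -2.4318]
 [-0.4788 -0.9796]]
top (0.075, 0.18, 0.14) [250.9405 146.3224]
top (-0.075, 0.18, 0.14) [259.541  280.7015]
top (0.075, -0.18, 0.14) [569.2645 122.9985]
top (-0.075, -0.18, 0.14) [581.2041 255.5235]
scene (0.075, 0.18, 0.14) [587.6354 147.4678]
scene (-0.075, 0.18, 0.14) [500.1897  55.8073]
scene (0.075, -0.18, 0.14) [260.3652 319.1231]
scene (-0.075, -0.18, 0.14) [188.4258 200.9543]
pusher [ 0.5121  0.3626 -0.4331]
[[ 0.69   -0.3594]
 [-1.2758 -0.3853]
 [ 0.6273 -0.2416]
 [-0.3819 -1.2196]
 [ 0.0044 -0.4297]
 [-0.0986 -0.6375]
 [-0.4872 -0.2362]
 [-0.2335 -1.118 ]
 [-0.2658 -0.8612]]
```

Call:
{"api": "drive_tool", "payload": {"rows": [[1,-32,-12.8,0,0.0113],[1,-32,-12.8,0,0.0113],[1,-32,-12.8,0,0.0113],[1,-32,-12.8,0,0.0113],[1,-32,-12.8,0,0.0113],[1,-32,-12.8,0,0.0113],[1,-32,-12.8,0,0.0113],[1,-32,-12.8,0,0.0113],[1,-32,-12.8,0,0.0113],[1,-32,-12.8,0,0.0113],[1,-32,-12.8,0,0.0113],[1,0,0,0,0.0113],[1,0,0,0,0]]}}

```text
clock: 2.28
position: [0.4733, 0.3657, 0.2147]
ee_rot: [0.0, 0.217, 0.976, -0.0]
wrist_force: [0.2, 1.3, 0.1]
finger_gap: 0.0917
```

```bash
cat >> h.py <<'E'
from scipy.spatial.transform import Rotation as Ro
def st():
    from cell import manip
    o=manip.get_obs(); q=o["ee_rot"]; R=Ro.from_quat([q[1],q[2],q[3],q[0]]).as_matrix()
    return o,np.array(o["position"]),R
TR=np.array([.5155,.0289,.0846])
def go(target,yang):
    """print tool-frame delta (mm) and spin to put TCP at target with jaw axis at world angle yang"""
    o,p,R=st(); d=R.T@(np.array(target)-p)*1000
    a=np.arctan2(R[1,1],R[0,1]); sp=a-yang; sp=(sp+np.pi/2)%np.pi-np.pi/2
    print("clk",round(o["clock"],2),"p",p.round(4),"yang",round(a,4),"tilt",R[:,2].round(4),"F",np.round(o["wrist_force"],1),"gap",round(o["finger_gap"],4))
    print("delta mm",d.round(1),"spin",round(sp,4), "q",np.round(o["joint_positions"],2))
def look(c,name):
    from cell import read_camera; import cv2
    o,p,R=st(); im=read_camera(c); cv2.imwrite(f"pics/{name}.png",im); return im,p,R
E
python3 - <<'E'
from h import *
go([.5121,.3626,.071],-.4331+np.pi/2)
im,p,R=look("wrist","w1")
m=camera_params("wrist"); M=np.array(m["mount"])
def pw(P):
    q=np.linalg.inv(M)@np.append(R.T@(np.array(P)-p),1); return [m["fx"]*q[0]/q[2]+m["cx"],m["fy"]*q[1]/q[2]+m["cy"]]
s=[.5121,.3626,-.4331]
import cv2
for l in [(.015,.014,.12),(-.015,.014,.12),(.015,-.014,.12),(-.015,-.014,.12),(.065,.015,.045),(-.065,.015,.045),(.065,-.015,.045),(-.065,-.015,.045)]:
    q=pw(xf(s,l)); print(l,np.round(q)); cv2.circle(im,tuple(int(v) for v in np.clip(q,-999,999)),3,(255,0,255),-1)
cv2.imwrite("pics/w1a.png",im)
E
```

```text
clk 2.28 p [0.4733 0.3657 0.2147] yang 1.133 tilt [ 7.e-04 -3.e-04 -1.e+00] F [0.2 1.3 0.1] gap 0.0917
delta mm [-36.3  13.6 143.8] spin -0.0047 q [-0.82  0.38  0.13  1.74 -0.06  1.02  0.47]
(0.015, 0.014, 0.12) [282. 239.]
(-0.015, 0.014, 0.12) [283. 211.]
(0.015, -0.014, 0.12) [254. 239.]
(-0.015, -0.014, 0.12) [254. 211.]
(0.065, 0.015, 0.045) [277. 250.]
(-0.065, 0.015, 0.045) [278. 151.]
(0.065, -0.015, 0.045) [254. 251.]
(-0.065, -0.015, 0.045) [253. 151.]
```

View pics/w1a.png

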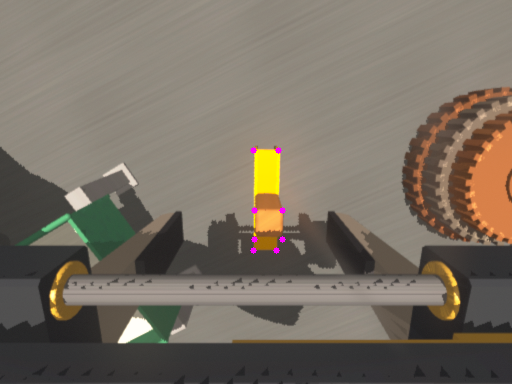

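Call:
{"api": "drive_tool", "payload": {"rows": [[1,-18,6.8,0,-0.0047],[1,-18,6.8,0,0],[1,0,0,24,0],[1,0,0,24,0],[1,0,0,24,0],[1,0,0,24,0],[1,0,0,24,0],[1,0,0,24,0],[1,0,0,0,0],[-1,0,0,0,0],[-1,0,0,0,0],[-1,0,0,0,0],[-1,0,0,0,0],[-1,0,0,0,0],[-1,0,0,0,0]]}}

```text
clock: 3.58
position: [0.5103, 0.3655, 0.0716]
ee_rot: [0.0, 0.212, 0.977, 0.001]
wrist_force: [0.2, -0.4, -1.1]
finger_gap: 0.054
```

Run:
```python
from h import *
w=xf(TR,[0,.145,0]); go([w[0],w[1],.071+.11+.06],TR[2]+np.pi/2)
im,p,R=look("wrist","w2")
```

```text
clk 3.58 p [0.5103 0.3655 0.0716] yang 1.143 tilt [ 0.0012  0.0011 -1.    ] F [ 0.2 -0.4 -1.1] gap 0.054
delta mm [ -73.4 -177.5 -169.6] spin -0.5124 q [-0.76  0.6   0.12  1.77 -0.09  0.78  0.55]
```

View pics/w2.png

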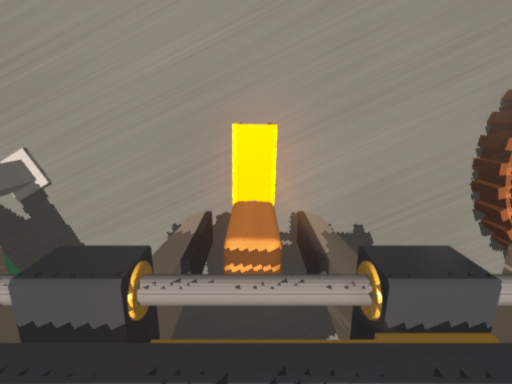

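Call:
{"api": "drive_tool", "payload": {"rows": [[-1,0,0,0,0],[-1,0,0,0,0],[-1,0,0,0,0],[-1,0,0,0,0],[-1,0,0,0,0],[-1,0,0,0,0],[-1,0,0,0,0]]}}

```text
clock: 4.22
position: [0.5099, 0.3651, 0.0706]
ee_rot: [-0.0, 0.212, 0.977, -0.0]
wrist_force: [-0.1, -0.7, 0.6]
finger_gap: 0.0282
```

Call:
{"api": "drive_tool", "payload": {"rows": [[-1,0,0,-10,0],[-1,0,0,-20,0],[-1,0,0,-30,0],[-1,0,0,-30,0],[-1,0,0,-30,0],[-1,0,0,-30,0],[-1,0,0,-20,0],[-1,0,0,0,-0.1],[-1,0,0,0,-0.1],[-1,0,0,0,-0.1],[-1,0,0,0,-0.1],[-1,0,0,0,-0.1],[-1,0,0,0,-0.013],[-1,0,0,0,0]]}}

```text
clock: 5.38
position: [0.5097, 0.3649, 0.2406]
ee_rot: [-0.0, -0.042, 0.999, -0.0]
wrist_force: [0.2, 0.2, -3.0]
finger_gap: 0.0278
```

Run:
```python
from h import *
w=xf(TR,[0,.145,0]); go([w[0],w[1],.071+.11+.06],TR[2]+np.pi/2)
im,p,R=look("wrist","w3")
```

```text
clk 5.38 p [0.5097 0.3649 0.2406] yang 1.6539 tilt [-5.e-04 -2.e-04 -1.e+00] F [ 0.2  0.2 -3. ] gap 0.0278
delta mm [  22.3 -190.3   -0.4] spin -0.0015 q [-0.71  0.4   0.04  1.64 -0.02  1.1   1.  ]
```

View pics/w3.png

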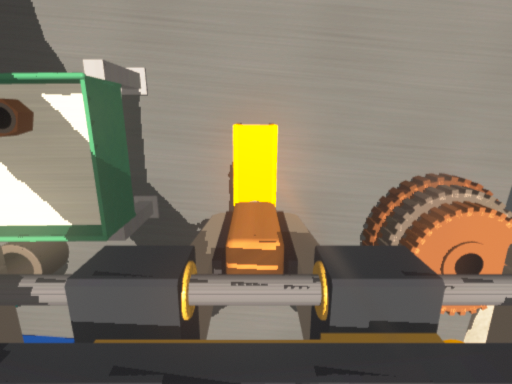

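Call:
{"api": "drive_tool", "payload": {"rows": [[-1,5,-10,0,0],[-1,5,-30,0,0],[-1,5,-30,0,0],[-1,5,-30,0,0],[-1,5,-30,0,0],[-1,0,-30,0,0],[-1,0,-20,0,0],[-1,0,-10,0,0],[-1,0,0,0,0],[-1,0,0,0,0]]}}

```text
clock: 6.27
position: [0.5009, 0.1743, 0.2408]
ee_rot: [0.0, -0.042, 0.999, 0.0]
wrist_force: [-0.3, 0.4, -3.6]
finger_gap: 0.0279
```

Run:
```python
from h import *
import cv2
w=xf(TR,[-.003,.145,0]); go([w[0],w[1],.071+.11+.002],TR[2]+np.pi/2)
im,p,R=look("wrist","w4")
t,_,_=look("top","t4"); cv2.imwrite("pics/t4z.png",cv2.resize(t[120:280,150:400],None,fx=3,fy=3,interpolation=cv2.INTER_CUBIC))
s,_,_=look("scene","s4"); cv2.imwrite("pics/s4z.png",cv2.resize(s[100:280,90:390],None,fx=2.6,fy=2.6,interpolation=cv2.INTER_CUBIC))
```

```text
clk 6.27 p [0.5009 0.1743 0.2408] yang 1.6552 tilt [ 2.e-04  1.e-03 -1.e+00] F [-0.3  0.4 -3.6] gap 0.0279
delta mm [ 0.8 -1.2 57.8] spin -0.0002 q [-0.49  0.24  0.11  1.87 -0.03  1.03  1.29]
```

View pics/w4.png

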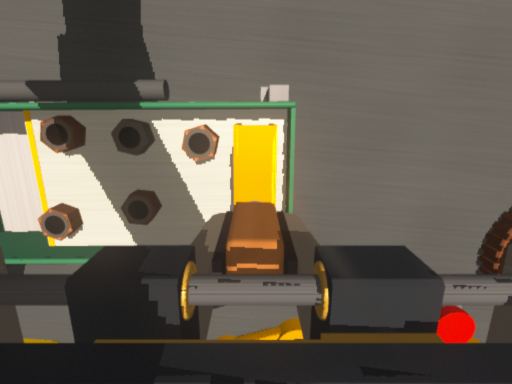

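View pics/t4z.png

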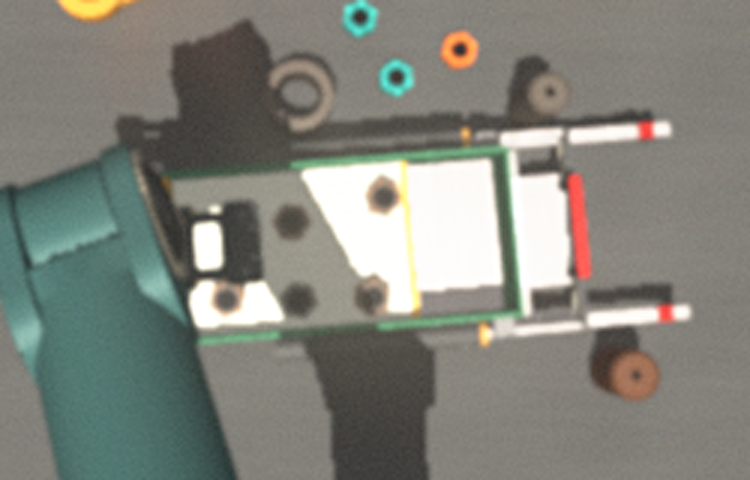

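View pics/s4z.png

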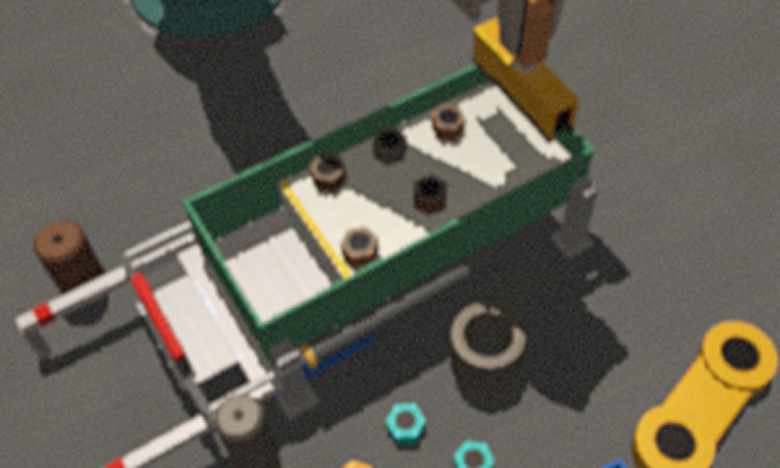

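```bash
python3 - <<'E'
from h import *
o,p,R=st()
m=camera_params("wrist"); M=np.array(m["mount"])
def pw(P,R=R):
    q=np.linalg.inv(M)@np.append(R.T@(np.array(P)-p),1); return np.round([m["fx"]*q[0]/q[2]+m["cx"],m["fy"]*q[1]/q[2]+m["cy"]],1)
for off in (0,.003,.006):
    s=np.array([*p[:2],TR[2]])
    print(off,[pw(xf(s,[-.065+off,y,p[2]-.071+.045])) for y in(-.015,.015)])
for l in [(-.075,.18,.144),(-.075,0,.144),(.075,0,.144),(.075,.18,.144),(-.075,-.09,.11),(.075,-.09,.11)]: print(l,pw(xf(TR,l)))
E
python3 -c "
import cv2
a=cv2.imread('pics/w4.png')[80:200,0:330]; cv2.imwrite('pics/w4z.png',cv2.resize(a,(792,288*1),interpolation=cv2.INTER_CUBIC))"
```

```text
0 [array([232.1, 122. ]), array([276.8, 122.1])]
0.003 [array([232.1, 126.5]), array([276.7, 126.7])]
0.006 [array([232.2, 131.1]), array([276.6, 131.2])]
(-0.075, 0.18, 0.144) [290.3 111.7]
(-0.075, 0, 0.144) [ 91.1 110.9]
(0.075, 0, 0.144) [110.8 261.4]
(0.075, 0.18, 0.144) [285.3 261.9]
(-0.075, -0.09, 0.11) [ 21.2 111. ]
(0.075, -0.09, 0.11) [ 46.8 246.4]
```

View pics/w4z.png

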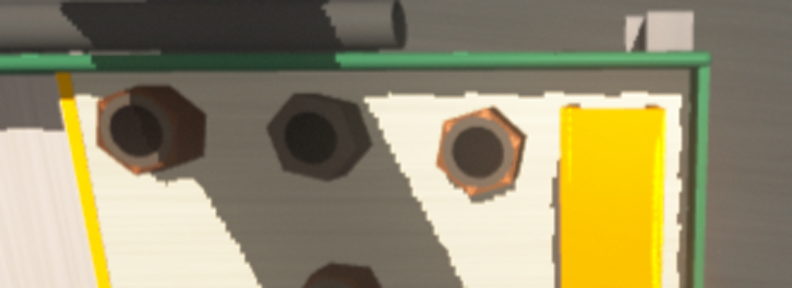

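Call:
{"api": "drive_tool", "payload": {"rows": [[-1,0,-1,10,0],[-1,0,0,15,0],[-1,0,0,15,0],[-1,0,0,10,0],[-1,0,0,5,0],[-1,0,0,2,0],[-1,0,0,0,0],[-1,0,0,0,0]]}}

```text
clock: 7.08
position: [0.5017, 0.173, 0.184]
ee_rot: [0.0, -0.043, 0.999, 0.0]
wrist_force: [-0.1, 0.5, -2.7]
finger_gap: 0.0279
```

Run:
```python
from h import *
import cv2
w=xf(TR,[-.003,-.085,0]); go([w[0],w[1],.071+.11+.002],TR[2]+np.pi/2)
im,p,R=look("wrist","w5")
s,_,_=look("scene","s5"); cv2.imwrite("pics/s5z.png",cv2.resize(s[100:220,190:330],None,fx=5,fy=5,interpolation=cv2.INTER_CUBIC))
```

```text
clk 7.08 p [0.5017 0.173  0.184 ] yang 1.6562 tilt [ 9.e-04  4.e-04 -1.e+00] F [-0.1  0.5 -2.7] gap 0.0279
delta mm [   1.6 -229.8    1. ] spin 0.0008 q [-0.48  0.3   0.11  1.93 -0.04  0.91  1.3 ]
```

View pics/w5.png

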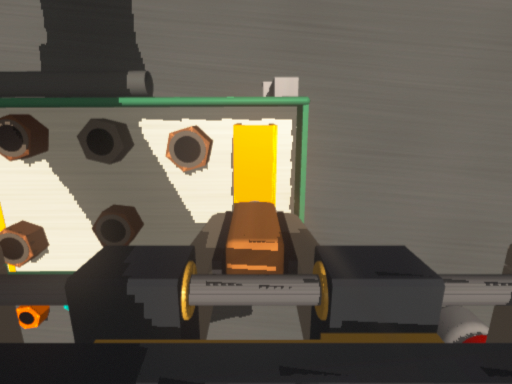

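View pics/s5z.png

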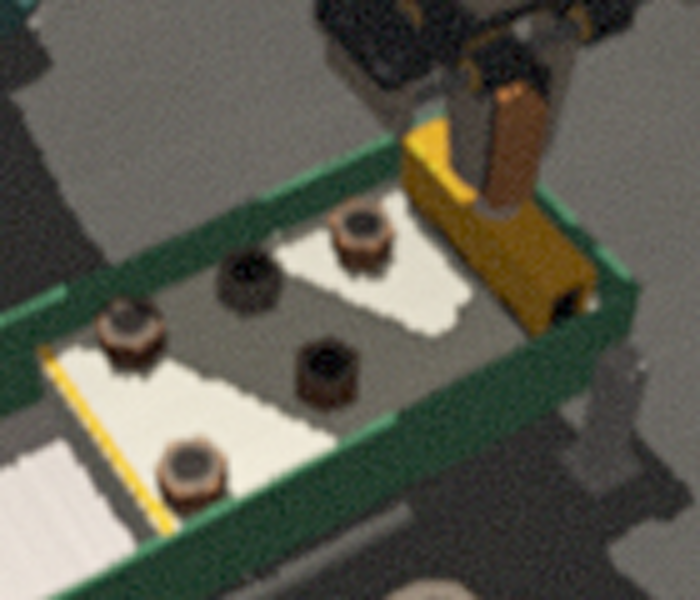

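Call:
{"api": "drive_tool", "payload": {"rows": [[-1,0.8,-4,0.5,0],[-1,0.8,-8,0.5,0],[-1,0,-10,0,0],[-1,0,-10,0,0],[-1,0,-10,0,0],[-1,0,-10,0,0],[-1,0,-10,0,0],[-1,0,-10,0,0],[-1,0,-10,0,0],[-1,0,-10,0,0],[-1,0,-10,0,0],[-1,0,-10,0,0],[-1,0,-10,0,0],[-1,0,-10,0,0],[-1,0,-10,0,0],[-1,0,-10,0,0],[-1,0,-10,0,0],[-1,0,-8,0,0],[-1,0,0,0,0]]}}

```text
clock: 8.77
position: [0.5138, 0.0002, 0.1825]
ee_rot: [-0.001, -0.041, 0.999, -0.001]
wrist_force: [0.3, -0.6, -3.2]
finger_gap: 0.0275
```

Run:
```python
from h import *
import cv2
w=xf(TR,[-.003,-.085,0]); go([w[0],w[1],.071+.11+.002],TR[2]+np.pi/2)
im,p,R=look("wrist","w6")
s,_,_=look("scene","s6"); cv2.imwrite("pics/s6z.png",cv2.resize(s[120:240,140:280],None,fx=5,fy=5,interpolation=cv2.INTER_CUBIC))
```

```text
clk 8.77 p [5.138e-01 2.000e-04 1.825e-01] yang 1.6534 tilt [-9.e-04 -2.e-03 -1.e+00] F [ 0.3 -0.6 -3.2] gap 0.0275
delta mm [ -1.3 -56.5  -0.4] spin -0.002 q [-0.23  0.28  0.19  1.97 -0.06  0.9   1.65]
```

View pics/w6.png

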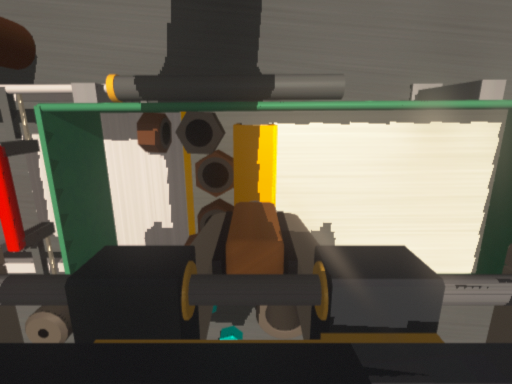

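View pics/s6z.png

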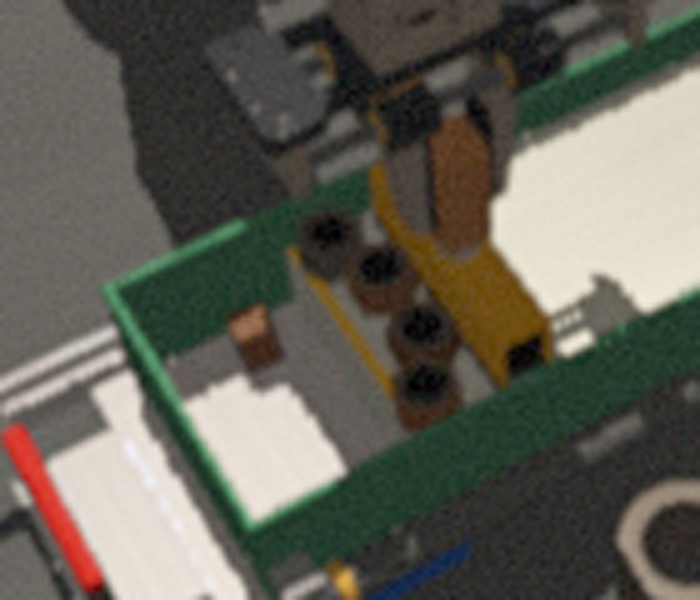

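Call:
{"api": "drive_tool", "payload": {"rows": [[-1,-0.5,-5,0,0],[-1,-0.5,-7,0,0],[-1,0,-7,0,0],[-1,0,-7,0,0],[-1,0,-7,0,0],[-1,0,-7,0,0],[-1,0,-7,0,0],[-1,0,-5,0,0],[-1,0,-5,0,0],[-1,0,0,0,0],[-1,0,0,0,0]]}}

```text
clock: 9.78
position: [0.5198, -0.054, 0.1825]
ee_rot: [-0.0, -0.042, 0.999, -0.0]
wrist_force: [-0.0, -0.2, -3.5]
finger_gap: 0.0281
```

Run:
```python
from h import *
import cv2
w=xf(TR,[-.003,-.085,0]); go([w[0],w[1],.071+.11+.002],TR[2]+np.pi/2)
im,p,R=look("wrist","w7")
s,_,_=look("scene","s7"); cv2.imwrite("pics/s7z.png",cv2.resize(s[120:240,140:280],None,fx=5,fy=5,interpolation=cv2.INTER_CUBIC))
```

```text
clk 9.78 p [ 0.5198 -0.054   0.1825] yang 1.6552 tilt [-2.e-04 -2.e-04 -1.e+00] F [-0.  -0.2 -3.5] gap 0.0281
delta mm [ 0.3 -2.  -0.5] spin -0.0002 q [-0.14  0.29  0.22  1.96 -0.08  0.9   1.77]
```

View pics/w7.png

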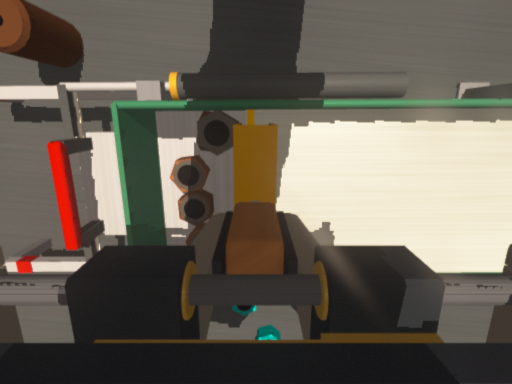

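View pics/s7z.png

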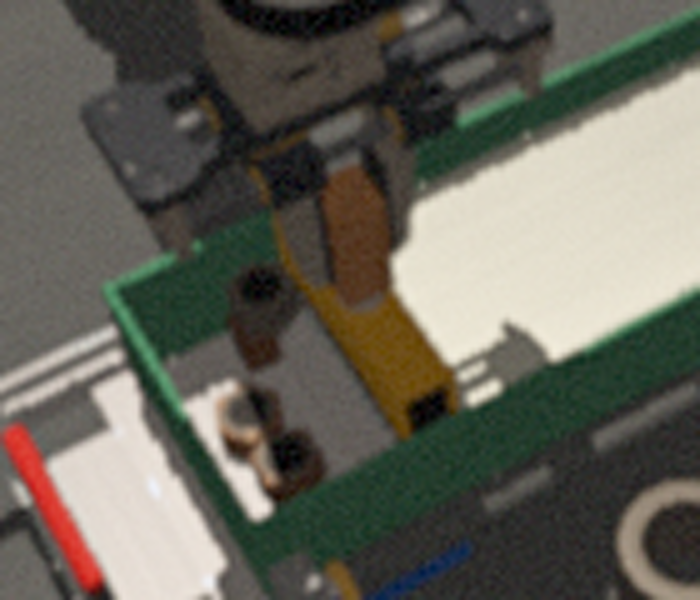

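Call:
{"api": "drive_tool", "payload": {"rows": [[-1,0,-5,0,0],[-1,0,-6,0,0],[-1,0,-6,0,0],[-1,0,0,0,0],[-1,0,0,0,0],[-1,0,0,0,0]]}}

```text
clock: 10.38
position: [0.5214, -0.0706, 0.1825]
ee_rot: [-0.0, -0.042, 0.999, -0.0]
wrist_force: [-0.7, 0.4, -3.5]
finger_gap: 0.0279
```

Run:
```python
from h import *
import cv2
w=xf(TR,[-.003,-.085,0]); go([w[0],w[1],.071+.11+.002],TR[2]+np.pi/2)
im,p,R=look("wrist","w8")
cv2.imwrite("pics/w8z.png",cv2.resize(im[80:280,80:320],None,fx=3,fy=3,interpolation=cv2.INTER_CUBIC))
s,_,_=look("scene","s8"); cv2.imwrite("pics/s8z.png",cv2.resize(s[120:240,140:280],None,fx=5,fy=5,interpolation=cv2.INTER_CUBIC))
```

```text
clk 10.38 p [ 0.5214 -0.0706  0.1825] yang 1.6557 tilt [-1.e-04 -0.e+00 -1.e+00] F [-0.7  0.4 -3.5] gap 0.0279
delta mm [ 0.4 14.7 -0.5] spin 0.0003 q [-0.12  0.3   0.23  1.95 -0.08  0.91  1.81]
```

View pics/w8z.png

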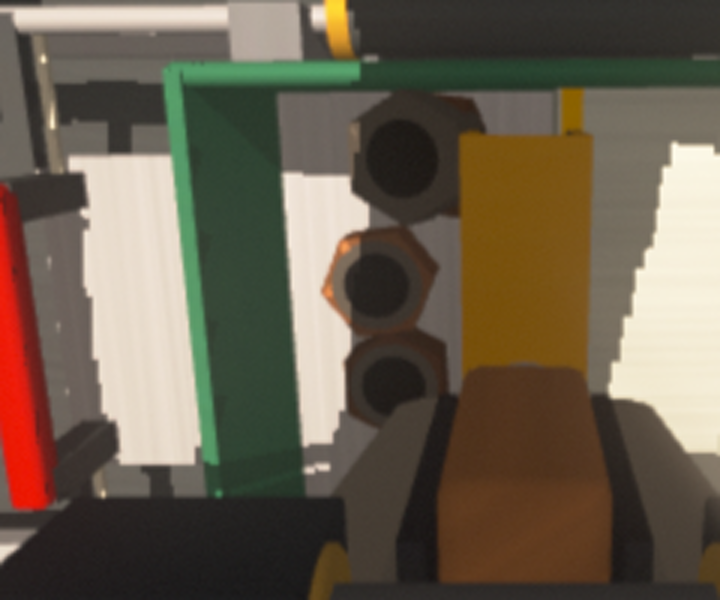

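View pics/s8z.png

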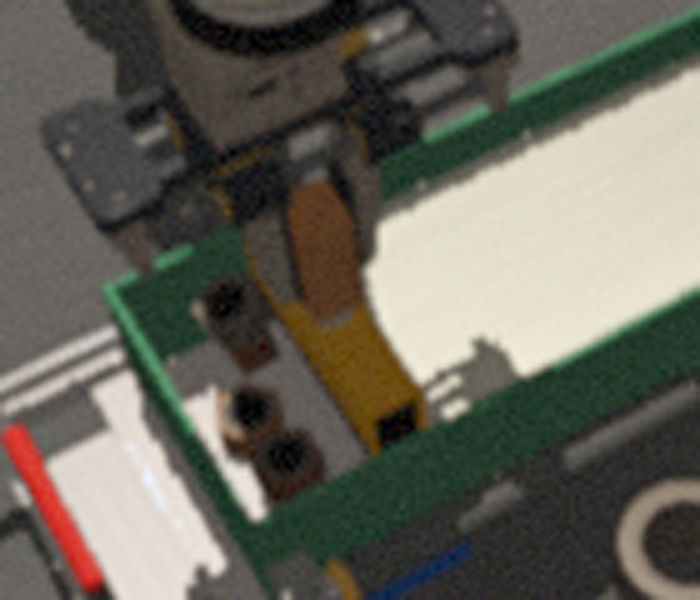

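Call:
{"api": "drive_tool", "payload": {"rows": [[-1,0,-4,0,0],[-1,0,-4,0,0],[-1,0,-4,0,0],[-1,0,-4,0,0],[-1,0,0,0,0],[-1,0,0,0,0],[-1,0,0,0,0]]}}

```text
clock: 11.07
position: [0.5227, -0.0863, 0.1826]
ee_rot: [-0.0, -0.043, 0.999, 0.0]
wrist_force: [0.4, -0.0, -3.1]
finger_gap: 0.0281
```

Run:
```python
from h import *
import cv2
w=xf(TR,[-.003,-.085,0]); go([w[0],w[1],.071+.11+.002],TR[2]+np.pi/2)
im,p,R=look("wrist","w9")
cv2.imwrite("pics/w9z.png",cv2.resize(im[80:280,80:320],None,fx=3,fy=3,interpolation=cv2.INTER_CUBIC))
s,_,_=look("scene","s9"); cv2.imwrite("pics/s9z.png",cv2.resize(s[120:240,140:280],None,fx=5,fy=5,interpolation=cv2.INTER_CUBIC))
```

```text
clk 11.07 p [ 0.5227 -0.0863  0.1826] yang 1.656 tilt [-1.e-04  2.e-04 -1.e+00] F [ 0.4 -0.  -3.1] gap 0.0281
delta mm [ 0.4 30.4 -0.4] spin 0.0006 q [-0.09  0.3   0.23  1.94 -0.09  0.91  1.84]
```

View pics/w9z.png

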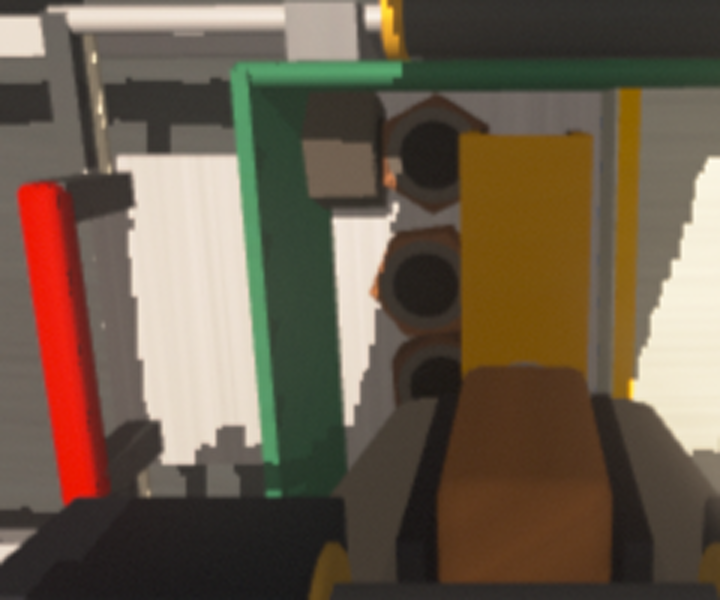

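View pics/s9z.png

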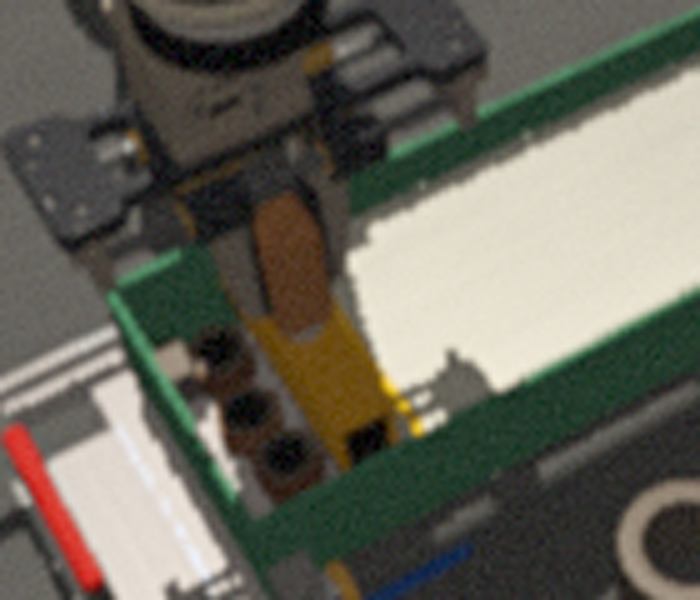

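Call:
{"api": "drive_tool", "payload": {"rows": [[-1,0,0,-6,0],[-1,0,0,-6,0],[-1,0,10,0,0],[-1,0,25,0,0],[-1,0,30,0,0],[-1,0,30,0,0],[-1,0,30,0,0],[-1,0,25,0,0],[-1,0,15,0,0],[-1,0,0,0,0],[-1,0,0,5,0],[-1,0,0,5,0],[-1,0,0,2.5,0],[-1,0,0,1,0],[-1,0,0,0,0]]}}

```text
clock: 12.42
position: [0.5086, 0.077, 0.1808]
ee_rot: [-0.0, -0.042, 0.999, -0.0]
wrist_force: [0.1, 0.3, -3.6]
finger_gap: 0.028
```

Run:
```python
from h import *
import cv2
go([0,0,.1806],TR[2]+np.pi/2)
s,_,_=look("scene","s10"); cv2.imwrite("pics/s10z.png",cv2.resize(s[110:240,140:300],None,fx=4.5,fy=4.5,interpolation=cv2.INTER_CUBIC))
```

```text
clk 12.42 p [0.5086 0.077  0.1808] yang 1.6542 tilt [-6.e-04 -4.e-04 -1.e+00] F [ 0.1  0.3 -3.6] gap 0.028
delta mm [ 5.133e+02 -3.430e+01  5.000e-01] spin -0.0012 q [-0.34  0.28  0.15  1.97 -0.05  0.89  1.49]
```

View pics/s10z.png

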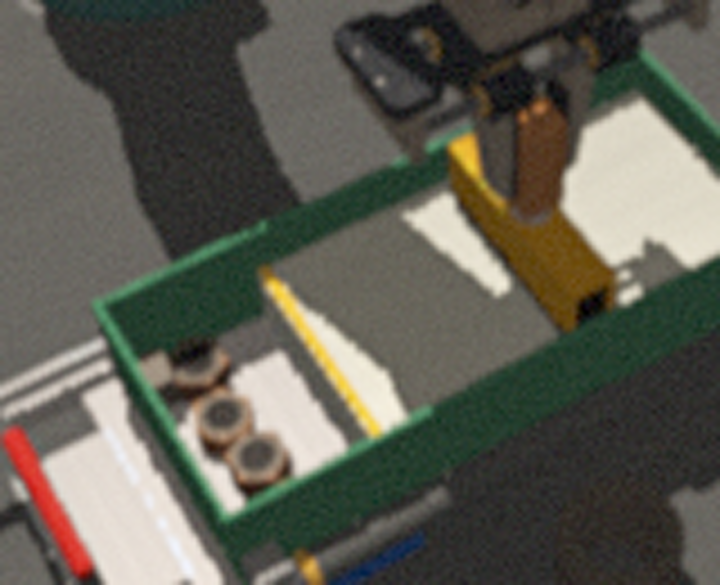

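Call:
{"api": "drive_tool", "payload": {"rows": [[-1,0,0,1,0],[-1,0,0,0,0],[-1,0,0,0,0]]}}

```text
clock: 12.72
position: [0.5091, 0.0776, 0.1805]
ee_rot: [0.0, -0.042, 0.999, -0.0]
wrist_force: [-0.0, -0.7, 1.6]
finger_gap: 0.0276
```

Call:
{"api": "drive_tool", "payload": {"rows": [[-1,0,0,1,0],[-1,0,0,0,0],[-1,0,0,0,0]]}}

```text
clock: 12.97
position: [0.5091, 0.0776, 0.1805]
ee_rot: [0.001, -0.042, 0.999, -0.0]
wrist_force: [-4.1, -1.8, 8.9]
finger_gap: 0.0279
```

Call:
{"api": "drive_tool", "payload": {"rows": [[-1,0,0,-1.3,0],[0.6,0,0,0,0],[0.6,0,0,0,0],[0.6,0,0,0,0],[0.6,0,0,0,0],[0.6,0,0,0,0],[0.6,0,0,0,0],[0.6,0,0,0,0],[0.6,0,0,0,0],[0.6,0,0,0,0],[0.6,0,0,-10,0],[0.6,0,0,-25,0],[0.6,0,0,-30,0],[0.6,0,0,-15,0],[0.6,0,0,0,0]]}}

```text
clock: 14.22
position: [0.511, 0.0784, 0.2649]
ee_rot: [0.004, -0.043, 0.999, 0.001]
wrist_force: [0.3, 0.0, -0.4]
finger_gap: 0.0739
```

Run:
```python
from h import *
import cv2
w=xf(TR,[0,-.252,0]); go([w[0],w[1],.26],TR[2]+np.pi/2)
s,_,_=look("scene","s11"); cv2.imwrite("pics/s11z.png",cv2.resize(s[110:240,140:300],None,fx=4.5,fy=4.5,interpolation=cv2.INTER_CUBIC))
look("wrist","w11")
```

```text
clk 14.22 p [0.511  0.0784 0.2649] yang 1.6559 tilt [ 0.0075  0.002  -1.    ] F [ 0.3  0.  -0.4] gap 0.0739
delta mm [-1.000e-01 -3.017e+02  4.500e+00] spin 0.0005 q [-0.35  0.18  0.15  1.88 -0.03  1.07  1.47]
```

View pics/s11z.png

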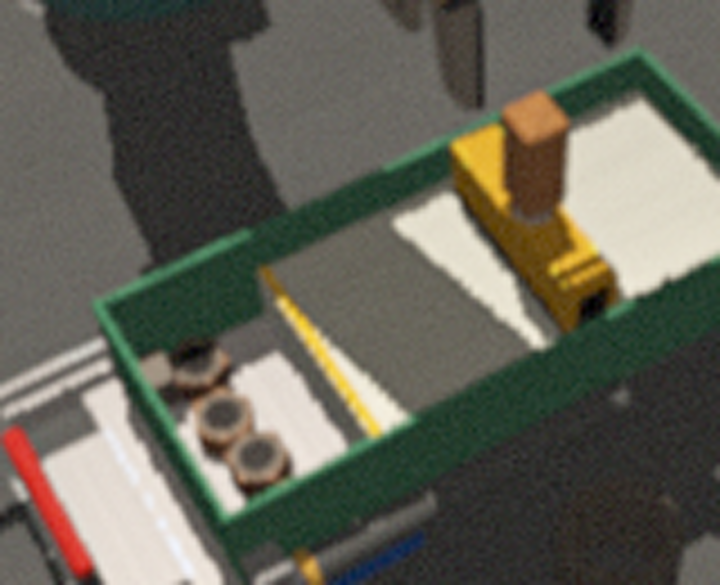

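View pics/w11.png

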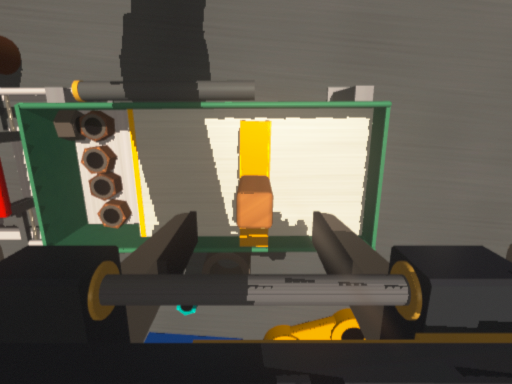

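Call:
{"api": "drive_tool", "payload": {"rows": [[0.1,0,-15,0,0],[0.1,0,-30,0,0],[0.1,0,-30,0,0],[0.1,0,-30,0,0],[0.1,0,-30,0,0],[0.1,0,-30,0,0],[0.1,0,-30,0,0],[0.1,0,-30,0,0],[0.1,0,-30,0,0],[0.1,0,-25,0,0],[0.1,0,-12,0,0],[0.1,0,0,0,0],[0.1,0,0,0,0]]}}

```text
clock: 15.4
position: [0.5332, -0.212, 0.2594]
ee_rot: [-0.001, -0.042, 0.999, 0.001]
wrist_force: [-0.1, 0.9, 0.6]
finger_gap: 0.0506
```

Run:
```python
from h import *
import cv2
w=xf(TR,[0,-.252,0]); go([w[0],w[1],.088],TR[2]+np.pi/2)
im,p,R=look("wrist","w12")
m=camera_params("wrist"); M=np.array(m["mount"])
def pw(P):
    q=np.linalg.inv(M)@np.append(R.T@(np.array(P)-p),1); return np.array([m["fx"]*q[0]/q[2]+m["cx"],m["fy"]*q[1]/q[2]+m["cy"]])
for l in [(-.05,-.246,.113),(-.05,-.258,.113),(.05,-.246,.113),(.05,-.258,.113),(-.093,-.342,.064),(-.093,-.334,.064),(-.093,-.350,.064)]:
    q=pw(xf(TR,l)); print(l,q.round(1)); cv2.circle(im,tuple(int(v) for v in q),2,(255,0,255),-1)
cv2.imwrite("pics/w12a.png",im)
```

```text
clk 15.4 p [ 0.5332 -0.212   0.2594] yang 1.6557 tilt [-0.0018  0.0012 -1.    ] F [-0.1  0.9  0.6] gap 0.0506
delta mm [ -3.1 -10.7 171.4] spin 0.0003 q [ 0.05  0.3   0.34  1.76 -0.11  1.1   2.08]
(-0.05, -0.246, 0.113) [249.9 136.4]
(-0.05, -0.258, 0.113) [239.  136.4]
(0.05, -0.246, 0.113) [250.2 222.2]
(0.05, -0.258, 0.113) [240.  222.2]
(-0.093, -0.342, 0.064) [172.1  98. ]
(-0.093, -0.334, 0.064) [178.6  98. ]
(-0.093, -0.35, 0.064) [165.6  98. ]
```

View pics/w12a.png

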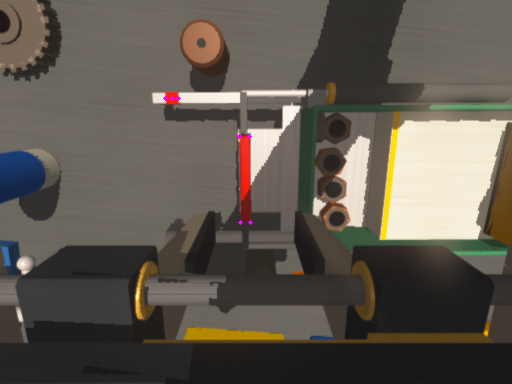

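Call:
{"api": "drive_tool", "payload": {"rows": [[0.1,-3,-11,10,0],[0.1,0,0,30,0],[0.1,0,0,35,0],[0.1,0,0,35,0],[0.1,0,0,30,0],[0.1,0,0,20,0],[0.1,0,0,11,0],[0.1,0,0,0,0],[-1,0,0,0,0],[-1,0,0,0,0],[-1,0,0,0,0],[-1,0,0,0,0],[-1,0,0,0,0],[-1,0,0,0,0],[-1,0,0,0,0],[-1,0,0,0,0],[-1,0,0,0,0]]}}

```text
clock: 16.87
position: [0.5379, -0.2225, 0.0901]
ee_rot: [0.0, -0.043, 0.999, 0.001]
wrist_force: [-0.9, 3.1, 6.2]
finger_gap: 0.0117
```

Run:
```python
from h import *
w=xf(TR,[0,-.342,0]); go([w[0],w[1],.088],TR[2]+np.pi/2)
look("wrist","w13");look("scene","s13")
```

```text
clk 16.87 p [ 0.5379 -0.2225  0.0901] yang 1.657 tilt [ 4.0e-04  1.4e-03 -1.0e+00] F [-0.9  3.1  6.2] gap 0.0117
delta mm [  1.2 -89.6   2. ] spin 0.0016 q [ 0.11  0.52  0.29  1.88 -0.21  0.77  2.17]
```

View pics/w13.png

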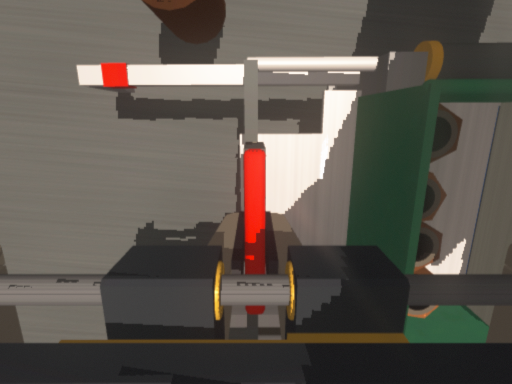

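View pics/s13.png

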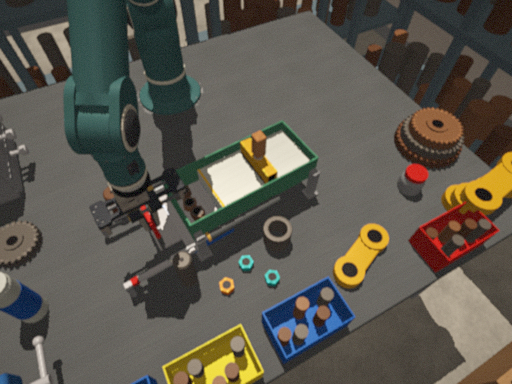

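Call:
{"api": "drive_tool", "payload": {"rows": [[-1,0,-4,-1,0],[-1,0,-7,-0.5,0],[-1,0,-9,0,0],[-1,0,-9,0,0],[-1,0,-9,0,0],[-1,0,-9,0,0],[-1,0,-9,0,0],[-1,0,-9,0,0],[-1,0,-9,0,0],[-1,0,-8,0,0],[-1,0,-6,0,0],[-1,0,0,0,0],[-1,0,0,0,0],[-1,0,0,0,0]]}}

```text
clock: 18.13
position: [0.5453, -0.306, 0.0901]
ee_rot: [-0.001, -0.044, 0.999, 0.004]
wrist_force: [-0.5, 10.1, 1.6]
finger_gap: 0.0118
```

Run:
```python
from h import *
import cv2
w=xf(TR,[0,-.342,0]); go([w[0],w[1],.088],TR[2]+np.pi/2)
o,p,R=st(); print("travel",-(R.T@(p-np.array([.5379,-.2225,.0901])))*1000)
look("wrist","w14");s,_,_=look("scene","s14");t,_,_=look("top","t14")
cv2.imwrite("pics/s14z.png",cv2.resize(s[130:290,90:290],None,fx=4,fy=3.7,interpolation=cv2.INTER_CUBIC))
cv2.imwrite("pics/t14z.png",cv2.resize(t[130:280,200:400],None,fx=4,fy=4,interpolation=cv2.INTER_CUBIC))
```

```text
clk 18.13 p [ 0.5453 -0.306   0.0901] yang 1.6588 tilt [-0.0021  0.0072 -1.    ] F [-0.5 10.1  1.6] gap 0.0118
delta mm [ 1.4 -5.8  2.1] spin 0.0034 q [ 0.24  0.58  0.29  1.77 -0.22  0.83  2.3 ]
travel [-1.00395691e-03  8.38637294e+01  6.62629697e-01]
```

View pics/w14.png

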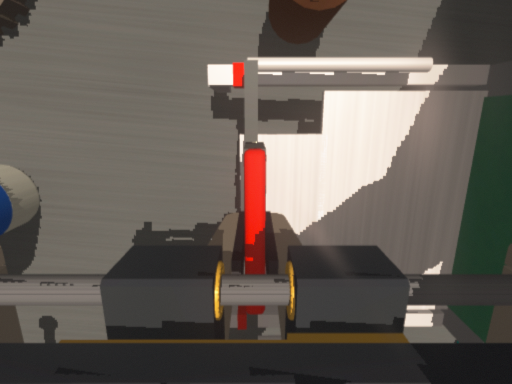

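View pics/s14z.png

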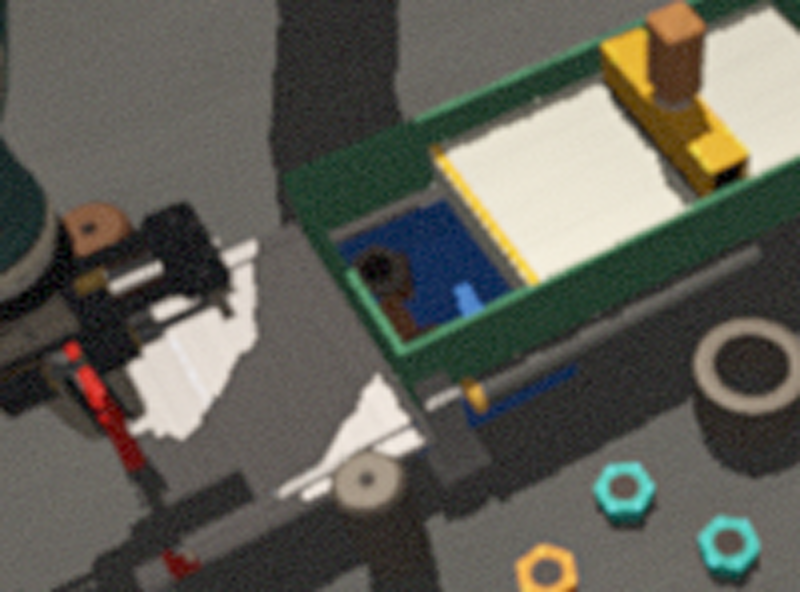

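View pics/t14z.png

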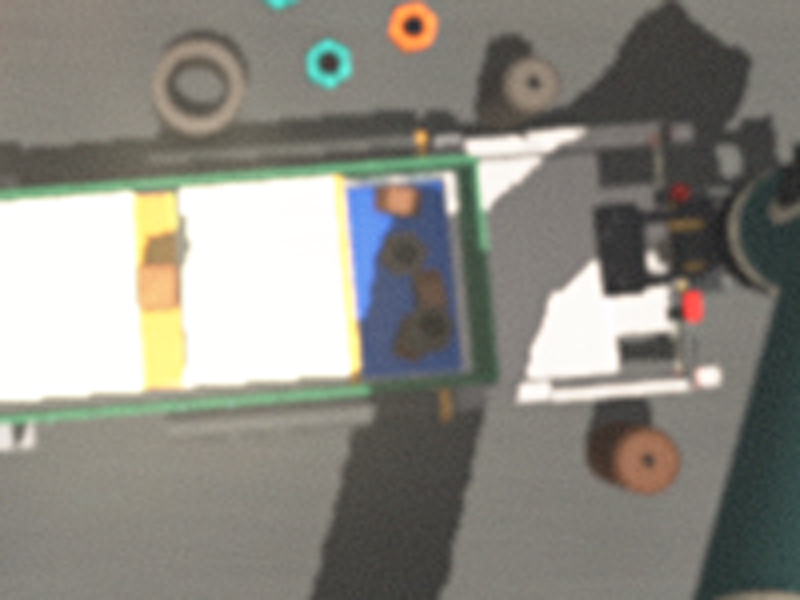

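Call:
{"api": "drive_tool", "payload": {"rows": [[-1,0,-3,0,0],[-1,0,-3,0,0],[-1,0,0,0,0],[-1,0,0,0,0],[-1,0,0,0,0]]}}

```text
clock: 18.7
position: [0.5458, -0.3117, 0.0902]
ee_rot: [-0.001, -0.044, 0.999, 0.004]
wrist_force: [0.1, 11.1, 2.5]
finger_gap: 0.012
```

Run:
```python
from h import *
import cv2
o,p,R=st(); print(o["clock"],o["wrist_force"],o["finger_gap"],"travel",-(R.T@(p-np.array([.5379,-.2225,.0901])))*1000)
w,_,_=look("wrist","w15");s,_,_=look("scene","s15");t,_,_=look("top","t15")
cv2.imwrite("pics/w15z.png",cv2.resize(w[40:180,150:350],None,fx=4,fy=4,interpolation=cv2.INTER_CUBIC))
cv2.imwrite("pics/s15z.png",cv2.resize(s[175:235,155:235],None,fx=9,fy=9,interpolation=cv2.INTER_CUBIC))
cv2.imwrite("pics/t15z.png",cv2.resize(t[165:235,275:335],None,fx=8,fy=8,interpolation=cv2.INTER_CUBIC))
```

```text
18.7 [ 0.14488422 11.1337328   2.52613937] 0.011950201375154767 travel [1.84110942e-02 8.95336485e+01 7.65153322e-01]
```

View pics/w15z.png

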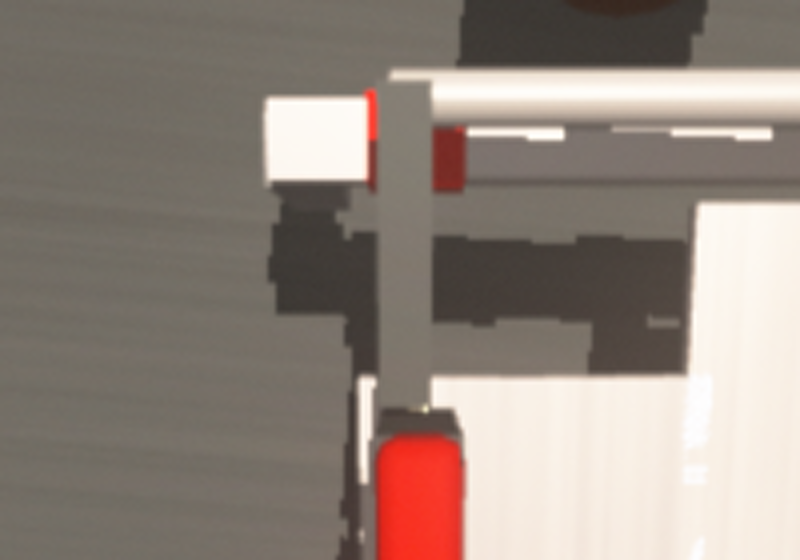

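View pics/s15z.png

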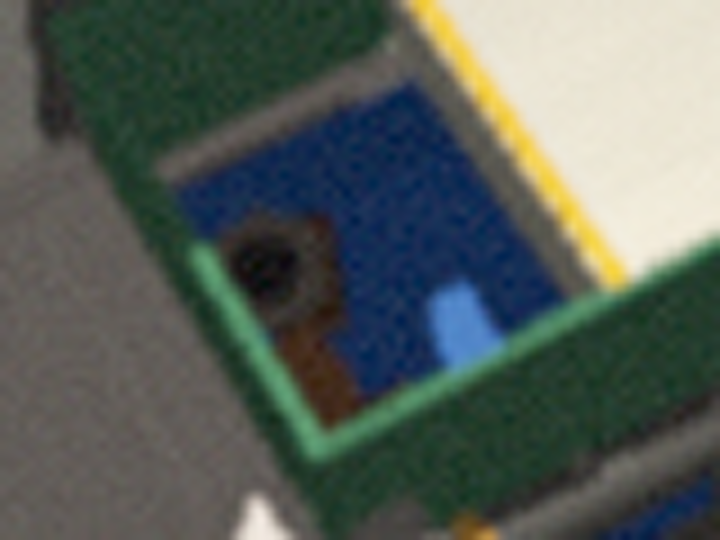

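View pics/t15z.png

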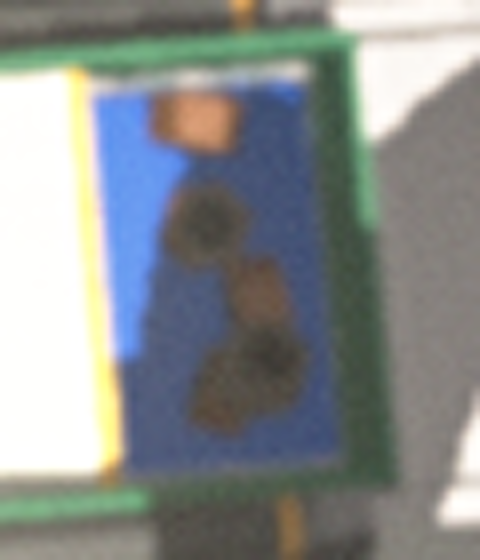

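Run:
```python
from h import *
np.set_printoptions(precision=4,suppress=True)
a=np.array([275+268/8-.44,165+355/8-.44]); b=np.array([155+268/9-.44,175+262/9-.44])
r=least_squares(lambda P:np.concatenate([proj("top",P)-a,proj("scene",P)-b]),[.5,-.1,.03])
print(r.x,r.fun)
d=r.x[:2]-TR[:2];c,k=np.cos(TR[2]),np.sin(TR[2]);print("tray",c*d[0]+k*d[1],-k*d[0]+c*d[1])
for n,q in {"A":(200,120),"B":(208,222),"C":(262,290),"E":(222,400)}.items():
    w=ray("top",np.array([275+q[0]/8-.44,165+q[1]/8-.44]),.03); d=w[:2]-TR[:2]; print(n,w,c*d[0]+k*d[1],-k*d[0]+c*d[1])
for l in [(-.075,-.135,.051),(.075,-.135,.051),(0,-.191,.051),(0,-.079,.051)]: q=proj("top",xf(TR,l)); print(l,(q+.44-[275,165])*8)
```

```text
[ 0.4945 -0.1301  0.0531] [-0.2766 -0.1034 -0.2526  0.0028]
tray -0.03431587742881209 -0.15667074435755937
A [ 0.5857 -0.1086  0.03  ] 0.0582938919714075 -0.1428925396659393
B [ 0.5459 -0.1116  0.03  ] 0.018461775585015154 -0.1425859061901966
C [ 0.5198 -0.1326  0.03  ] -0.009407497410265427 -0.16126653352847445
E [ 0.4771 -0.1169  0.03  ] -0.050557245895836135 -0.1420697637999016
(-0.075, -0.135, 0.051) [217.5164 465.9183]
(0.075, -0.135, 0.051) [183.7918  73.1266]
(0, -0.191, 0.051) [346.306  257.4963]
(0, -0.079, 0.051) [ 54.3359 279.6313]
```

Call:
{"api": "drive_tool", "payload": {"rows": [[-1,0,0,0,0],[-1,0,0,0,0],[-1,0,0,0,0],[-1,0,0,0,0],[-1,0,0,0,0],[-1,0,0,0,0]]}}

```text
clock: 19.35
position: [0.5458, -0.3117, 0.0901]
ee_rot: [-0.001, -0.044, 0.999, 0.004]
wrist_force: [-0.3, 10.6, 1.8]
finger_gap: 0.0115
```

Run:
```python
from h import *
import cv2
from cell import manip
o,p,R=st(); print(o["clock"],o["wrist_force"],o["finger_gap"],"travel",-(R.T@(p-np.array([.5379,-.2225,.0901])))*1000)
t,_,_=look("top","t16"); s,_,_=look("scene","s16")
cv2.imwrite("pics/t16z.png",np.hstack([cv2.resize(t[150:230,225:345],(390,260)),cv2.resize(s[120:240,130:310],(390,260))]))
```

```text
19.35 [-0.2741374  10.63824958  1.79450389] 0.011479980561243759 travel [-1.92941482e-02  8.95025620e+01  7.37630779e-01]
```

View pics/t16z.png

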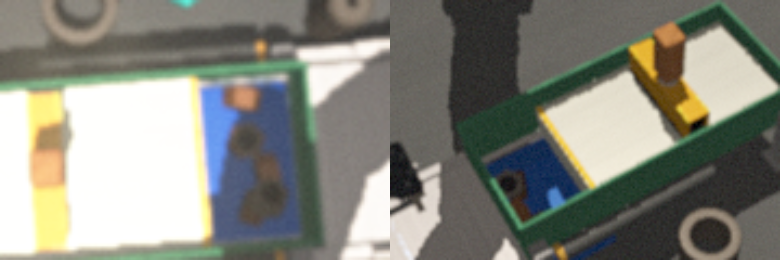

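The view is steady: five nuts lie in the blue bin, the pusher stands on the deck, and the bar is held at 89.5 mm with about 11 N of pull. I'm handing in.

```bash
python3 -c "
from cell import manip; print(manip.sign_off())"
```

```text
the job is handed in; nothing more can be done
None
```

I carried out every step and handed the job in at about 19.5 s of the 64 s allowed. The simulator gives no verdict, so the result rests on my own checks.

**What I did:** I swept all five nuts into the well with the pusher while the gate stayed shut, without the gripper touching a nut as far as I could see. I then stood the pusher on the deck at about y = +0.05 m (tray frame) and let go of it. Last, I pulled the gate bar out and was still holding it at hand-in.

**Last checks:**
- **Gate:** by tool travel, the bar was at 89.5 mm and steady between two readings. The spring pull read about 11 N, as expected at the mark.
- **Bar against the marks:** in the wrist picture the bar's leg lies within the red mark, but a few mm off its middle. I put that down to perspective and relied on the tool travel.
- **Nuts:** all five show in the blue bin in the top picture.
- **Pusher:** upright on the deck, with nothing touching it.
- **Pins and bushing:** where visible, they stood where they were at the start.

**Least certain point:** one nut lies on top of others in the bin. I measured its top face at about 53 mm above the bench, which puts its centre at about 38 mm in the bin's frame. The limit is 45 mm and my measurement is good to about 3 mm, so it should pass, but not by much.

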